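# Lock the jar clamp with its retaining pin

## Task

Secure the jar in the clamp: press the hinged bar fully down so that its eye drops into the fork, then push the loose retaining pin sideways through the fork and the bar's eye, fully home until its collar meets the fork. Let go of it there, leave the jar standing in its place, and do not knock the small white bottle and the bench timer about.

Things in the scene. Friction and masses are not known exactly. Their poses are not given: they have to be found in the camera images.
- bar (a joint): Angle of the clamp's hinged steel bar, rad: 0 = fully down (level, its eye lined up with the fork's holes), positive = raised; it starts raised by 0.35 to 0.75. It turns about a horizontal hinge; a stiff hinge keeps it where it is left, about 1 to 4 N downward on the thumb plate moves it, and a firm stop ends it at 0.
- hinge (a point): Centre of the bar's hinge, fixed on the clamp, 104 mm above the worktop. The clamp is a fixed aluminium base plate 190 (x) x 104 (y) x 8 mm whose own x axis (also the axes of this point) runs from the fork to the hinge, z up; hinge axis along y. The jar stands half-way between fork and hinge.
- fork (a point): Centre of the fork, fixed on the clamp 144 mm from the hinge, 104 mm above the worktop: the point on the pin's axis midway between the two upright steel ears. Own axes: x toward the hinge, y along the line of the holes, z up. Each ear is 10 mm thick, 36 mm wide (x), reaches 18 mm above this point and has a 16 mm through hole along y with a 2 mm chamfer; outer faces 20 mm either side of this point, inner gap 20 mm. The pin may be put in from either side.
- bar_hole (a point): Centre of the 16 mm hole along y in the eye at the bar's free end (eye 32 x 14 mm thick x 34 mm), 144 mm from the hinge; it coincides with the fork point when the bar is fully down.
- thumb_plate (a point): Centre of the top face of the 34 x 34 mm ribbed thumb plate on the bar, 104 mm from the hinge along the bar and 17 mm above the bar's axis; the place to press. z is normal to the plate; the point moves with the bar.
- pin_grip (a point): Centre of the loose pin's grey ribbed handle, 18 mm above the worktop as the pin lies. Handle block 50 long (x) x 24 wide (y) x 36 mm high (z), stands on its 50 x 24 face; the steel shank leaves its +x end in the middle. The pin weighs about 0.1 kg, 125 mm long in all.
- pin_shoulder (a point): On the pin's axis, 30 mm from the handle centre along its +x: front face of a 22 mm collar, where the 12 mm thick, 70 mm long shank begins. The pin is home when this face meets the outside of an ear (20 mm from the fork's centre).
- pin_tip (a point): Tip of the pin, 100 mm from the handle centre along its +x; the last 12 mm taper to 5 mm.
- jar_center (a point): Centre (half-way up) of the white screw-top jar, 78 mm diameter, 84 mm tall, that stands loose on the clamp's plate between four short black studs, under the bar.
- bottle_center (a point): Centre of a small loose white bottle, 46 mm diameter, 104 mm tall; a bystander.
- timer_center (a point): Centre of a loose flat white bench timer, 62 x 62 mm, 18 mm thick, lying on the worktop; a bystander.
- pin: The pin itself; origin at the middle of the handle's underside, x toward the tip, z up as it lies.
- jar: The jar; origin at the centre of its underside, z up.

How it is judged:
At the end, for the whole second after the job is handed in: The bar is down (within 0.05 rad), the pin goes through both ears and the eye with its collar within 10 mm of the ear, on the line of the holes within 8 mm and 0.25 rad, released and at rest; the jar still stands upright in its place between fork and hinge (value of joint bar below 0.05 rad and distance between pin_shoulder and fork below 0.03 m and z of pin_shoulder in the frame of fork between -0.008 and 0.008 m and x of pin_shoulder in the frame of fork between -0.008 and 0.008 m and angle between the x axis of pin_tip and the y axis of fork, either way round below 0.25 rad and linear speed of pin below 0.02 m/s and horizontal distance between jar_center and fork below 0.085 m and horizontal distance between jar_center and hinge below 0.085 m and angle between jar's own z axis and vertical below 0.15 rad); the robot touches nothing.
It fails at once if the bottle is displaced by more than 40 mm (distance of bottle_center from where it was at the start of the episode above 0.04 m).
It fails at once if the timer is displaced by more than 40 mm (distance of timer_center from where it was at the start of the episode above 0.04 m).
It also fails if it takes over 51 s, if anything falls off the work surface, if the arm or the gripper's body presses on something with over 40 N, if the wrist force passes 120 N, or if a joint passes its speed limit or range.

## Robot

A 6-joint arm with a two-finger parallel gripper is mounted at the origin on a cart in front of the work surface, level with it; the furniture and walls round the work are solid. World frame = base frame: x ahead of the robot, y to its left, z up, the work surface at z = 0. Lengths are in m, angles in rad, forces in N, time in s.
With the tool pointing down it reaches from about 0.35 to 0.85 m from the base axis. Payload 8.1 kg.
Tool frame: the origin (TCP) lies between the finger pads; the fingertips stand 22 mm ahead of it and the grasp point (between the pads) lies 3 mm ahead of it; z points along the fingers, y is the direction in which the jaws open and shut (so a half turn about z gives the same grasp; the last joint's range is limited). The gripper opens to 93 mm and grips with 3 to 60 N. Pads are 15 mm wide; open, the fingers measure 128 mm over their backs; the gripper's body (75 mm by 188 mm) begins 65 mm behind the grasp point.
Start: joints at [1.259, 0.13, 1.488, -0, 1.523, -0.085], TCP at [0.135, 0.585, 0.216] pointing down, gripper open.
Joint ranges: [-2.96, 2.96], [-0.89, 2.26], [0.02, 2.5], [-1.34, 4.48], [0, 2.73], [-2.66, 2.66]. Speed limits (rad/s): [2.39, 2.39, 2.79, 3.14, 3.14, 3.14].

## Interface

Orientations are given as [roll, pitch, yaw] about the fixed x, y, z axes, in that order (R = Rz(yaw) Ry(pitch) Rx(roll)).
In Python, from station import env gives the robot as it stands.
- The arm moves only by the shell command python3 -m pendant 'ROWS' [FORCE]. ROWS is a JSON object of lists of equal length, an entry for each row: "fingers": the gripper command: -1 is fully open, 1 is shut, values between are in proportion; "xyz": the shift along the tool's x, y, z in m, a list of three; "angular": the turn, a rotation vector about the tool's x, y, z in rad, a list of three. A call has 1 to 8 rows; each row is the pose to reach, as a shift and turn from the pose commanded when the call began, along the tool's axes at that moment; what a row does not reach only later rows make up. A row lasts 1/8 s, in which the tool goes at most 62.5 mm and 10.7 degrees, less where a joint would pass 70% of its speed; a pose out of reach is approached as far as the arm can. A call with a gripper value outside its range is refused whole. The fingers move at their own pace and stop on an object; FORCE is the grip in N (left out, the last holds). Time passes only in rows, so rows that repeat a pose let the fingers close. It gives the time, the measured TCP pose, the force and the opening at its end, in the units of the state.
- env.sense(): the state, without advancing time (a new reading comes with each control period).
- env.capture(name): name is "scene" or "side" or "wrist"; returns the picture (480x640x3 uint8, red, green, blue); there is no depth.
- env.get_calibration(name): a dict with "K" (3x3 intrinsics, pixels), "position" and "orientation" of the camera in the world. Camera axes: x right, y down, z forward; pixel columns grow to the right and rows downward; lengths in m; the calibration is good to about 2 mm. A picture is of the moment at which its call begins: read the wrist's pose just before it. get_calibration takes no time and is no camera call; for the wrist camera it gives the pose at the moment of the call.
- env.close_job(): hands the job in, once; it reports no verdict.
Trained networks look in the newest picture that a camera, given by its name, has taken for a name from the list of things; names that differ only in an ending like _2 or _b are one class to them, and where a whole thing is asked for, a point or a joint stands for the part that bears it (a point fixed in the world has none). Each returns a list of dicts, best first, with "conf" (0 to 1); they miss things now and then, are a little off and sometimes report something else, mostly with a low value. They report only what shows in the picture. A call takes as long as a camera call.
- env.trace(camera, query): "region" (480x640 bool, what is visible of it) and "bbox" ([left, top, width, height] in pixels, round what is visible of it).
- env.place_of(camera, query): "at" ([column, row] in pixels: a listed point, or the origin of a listed thing).
The state is a dict: "clock": time; "joint_pos": joint angles; "joint_velocities": joint speeds; "tau": joint torques, N m; "position": TCP position; "eef_rot": TCP orientation; "wrist_force": force on the tool from outside, world axes, zero at the start; "moment": the same for the moment, N m; "opening": opening from 0.0 (shut) to 1.0 (fully open).
Only numpy, scipy, OpenCV 4.12 (cv2) and the standard library are available. Lean on these libraries where they do the work, as an engineer would, in place of code of your own. Each camera call takes 0.05 s, during which the arm holds its last target.

## Working session

There is one attempt and no reset: what is moved stays moved. The work goes in short steps, Python scripts to look and compute and a shell command to move; the robot and the scene stay as the last step left them, time stands still between calls to the robot, and variables do not carry over. Pictures are saved under pics/ and viewed, and the job is handed in when it is done.

```bash
ls; mkdir -p pics; python3 - <<'E'
from station import env
import cv2
print(env.sense())
for n in ["scene","side","wrist"]:
    c=env.get_calibration(n); print(n,c)
    im=env.capture(n); cv2.imwrite(f"pics/{n}0.png",im[:,:,::-1])
E
```

```text
pics
{'clock': 0.0, 'joint_pos': array([ 1.25859510e+00,  1.31162399e-01,  1.48923951e+00, -3.51616180e-06,
        1.52298491e+00, -8.54001731e-02]), 'joint_velocities': array([-0.00117381,  0.00088351, -0.0006816 ,  0.00123898,  0.00252588,
       -0.000968  ]), 'tau': array([-5.71476576e-04, -5.59867609e+01, -4.91733634e+01,  7.64935557e-02,
        3.62168450e-02, -1.57422060e-04]), 'position': array([0.13472617, 0.58411099, 0.21520854]), 'eef_rot': array([-3.13980473e+00, -1.49536682e-04,  2.91479164e+00]), 'wrist_force': array([ 0.40741887, -0.39517525,  0.37462706]), 'moment': array([ 0.00896904,  0.01505372, -0.00193645]), 'opening': 1.0030323980924398}
scene {'K': array([[448.16686798,   0.        , 318.96446015],
       [  0.        , 448.16686798, 233.65634659],
       [  0.        ,   0.        ,   1.        ]]), 'position': array([0.28040696, 0.74514419, 0.7681351 ]), 'orientation': array([-2.31034122, -0.00415028, -2.70755686])}
side {'K': array([[483.76195779,   0.        , 319.56501648],
       [  0.        , 483.76195779, 246.05042202],
       [  0.        ,   0.        ,   1.        ]]), 'position': array([0.60115845, 0.89346997, 0.78375627]), 'orientation': array([-2.28320272,  0.01542116,  3.09047256])}
wrist {'K': array([[361.42140107,   0.        , 317.19595937],
       [  0.        , 361.42140107, 237.2646217 ],
       [  0.        ,   0.        ,   1.        ]]), 'position': array([0.05565988, 0.60250397, 0.38410262]), 'orientation': array([2.84601356e+00, 1.04958418e-03, 1.34600375e+00])}
```

View pics/scene0.png

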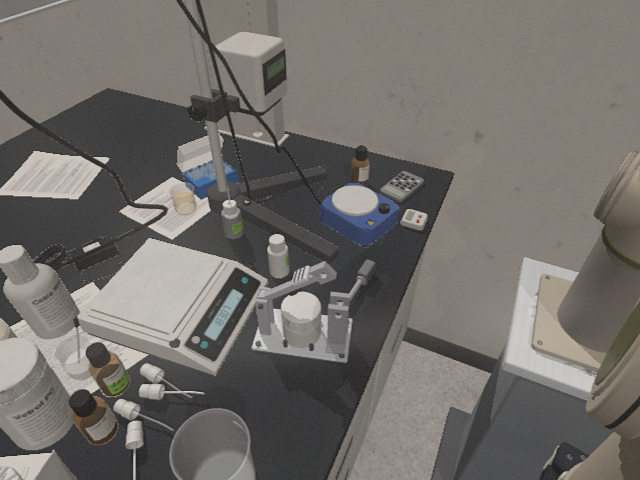

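View pics/side0.png

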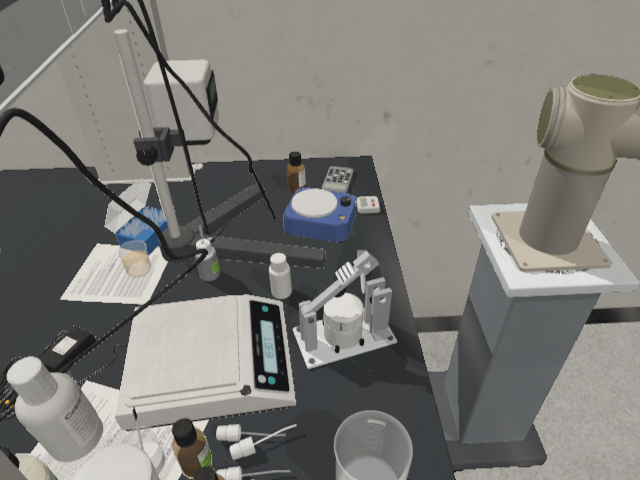

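View pics/wrist0.png

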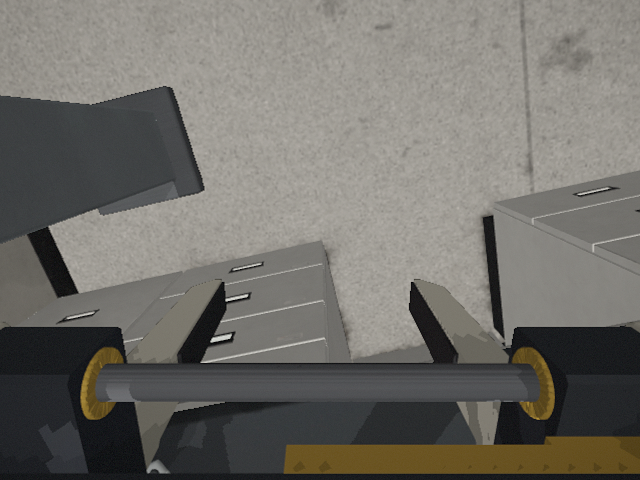

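```bash
cat > h.py <<'E'
import numpy as np, cv2
from scipy.spatial.transform import Rotation as R
from station import env
def cal(n):
    c=env.get_calibration(n); return c["K"],np.array(c["position"]),R.from_euler('xyz',c["orientation"]).as_matrix()
def ray(n,uv,c=None):
    K,p,M=c or cal(n); d=M@np.linalg.inv(K)@np.array([uv[0],uv[1],1.]); return p,d/np.linalg.norm(d)
def onz(n,uv,z,c=None):
    p,d=ray(n,uv,c); return p+d*(z-p[2])/d[2]
def proj(n,X,c=None):
    K,p,M=c or cal(n); q=K@(M.T@(np.array(X)-p)); return q[:2]/q[2]
def tri(obs):
    A=np.zeros((3,3));b=np.zeros(3)
    for n,uv in obs:
        p,d=ray(n,uv);P=np.eye(3)-np.outer(d,d);A+=P;b+=P@p
    X=np.linalg.solve(A,b)
    return X,[np.round(proj(n,X)-uv,1) for n,uv in obs]
E
python3 - <<'E'
from h import *
for q in ["hinge","fork","bar_hole","thumb_plate","pin_grip","pin_shoulder","pin_tip","jar_center","bottle_center","timer_center"]:
    o=[]
    for n in ["scene","side"]:
        r=env.place_of(n,q)
        print(q,n,[(round(x["conf"],2),np.round(x["at"],1).tolist()) for x in r[:3]])
        if r: o.append((n,r[0]["at"]))
    if len(o)==2: X,e=tri(o); print("   ",X.round(4),e)
for n,(x,y,w,h) in [("scene",(240,220,160,150)),("side",(270,220,160,150))]:
    im=cv2.imread(f"pics/{n}0.png")[y:y+h,x:x+w]
    cv2.imwrite(f"pics/{n}0c.png",cv2.resize(im,None,fx=5,fy=5,interpolation=cv2.INTER_CUBIC)[:600,:800])
print(env.sense()["clock"])
E
```

```text
hinge scene [(0.79, [261.8, 298.0])]
hinge side [(0.68, [304.8, 311.1])]
    [0.6078 0.2912 0.1029] [array([ 0. , -0.9]), array([0.3, 0.9])]
fork scene [(0.64, [337.9, 308.8])]
fork side [(0.57, [380.1, 292.8])]
    [0.4634 0.2611 0.1117] [array([ 0. , -0.5]), array([0.2, 0.4])]
bar_hole scene [(0.84, [325.2, 274.2])]
bar_hole side [(0.78, [365.1, 261.5])]
    [0.4939 0.2525 0.1849] [array([ 0. , -1.3]), array([0.4, 1.2])]
thumb_plate scene [(0.95, [298.9, 270.1]), (0.48, [301.1, 332.8])]
thumb_plate side [(0.8, [342.9, 270.7]), (0.71, [344.2, 321.8])]
    [0.5373 0.2695 0.1863] [array([-0.,  1.]), array([-0.3, -1. ])]
pin_grip scene [(0.84, [365.7, 269.7])]
pin_grip side [(0.73, [364.1, 290.7]), (0.52, [361.0, 260.2])]
    [ 0.4729  0.0885 -0.0079] [array([-3.7, 15.4]), array([ -2.1, -15.4])]
pin_shoulder scene [(0.65, [346.6, 302.6]), (0.57, [357.8, 282.4])]
pin_shoulder side [(0.53, [363.5, 271.9])]
    [0.4757 0.1898 0.0747] [array([ -1. , -10.4]), array([4.6, 9. ])]
pin_tip scene [(0.72, [343.1, 301.6])]
pin_tip side [(0.7, [362.4, 294.5]), (0.58, [346.6, 271.8])]
    [0.4844 0.1767 0.0231] [array([-0. ,  0.8]), array([-0.3, -0.7])]
jar_center scene [(0.78, [300.8, 319.4])]
jar_center side [(0.87, [345.1, 321.7])]
    [0.5319 0.2794 0.0585] [array([-0.,  1.]), array([-0.4, -0.9])]
bottle_center scene [(0.91, [276.2, 257.2])]
bottle_center side [(0.81, [279.4, 274.4])]
    [0.6594 0.1464 0.0596] [array([ 0. , -1.2]), array([0.4, 1.2])]
timer_center scene [(0.77, [416.2, 219.5])]
timer_center side [(0.76, [366.6, 204.3])]
    [ 0.4257 -0.1981 -0.0145] [array([ 0. , -0.3]), array([0.1, 0.3])]
1.15
```

View pics/scene0c.png

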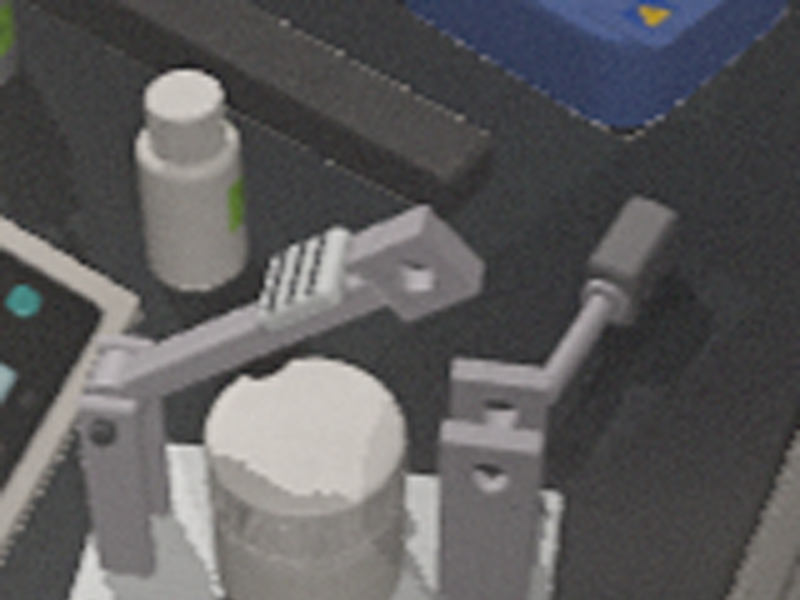

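View pics/side0c.png

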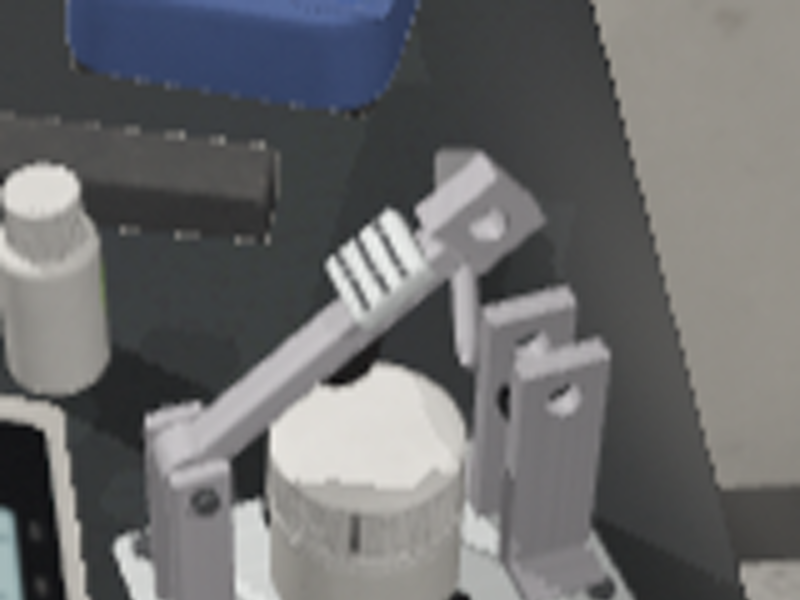

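```bash
python3 - <<'E'
from h import *
g=onz("scene",(365.7,269.7),.018); c=onz("scene",(360.6,280.),.018); t=onz("side",(363.4,291.5),.018)
print("grip",g,"collar",c,"tip",t, np.linalg.norm(t-g),np.linalg.norm(c-g),np.linalg.norm(t-c))
d=t-g;print("yaw",np.arctan2(d[1],d[0]))
# handle top corners
for p in [(638,200),(676,214),(628,285),(588,262)]: print(p,onz("scene",(240+p[0]/5,220+p[1]/5),.036))
# fork / hinge at z .104; ear top corners at z=.122
S=lambda p:(240+p[0]/5,220+p[1]/5); T=lambda p:(270+p[0]/5,220+p[1]/5)
print("hinge",onz("scene",(261.8,298.),.104),onz("side",(304.8,311.1),.104))
print("fork",onz("scene",(337.9,308.8),.104),onz("side",(380.1,292.8),.104))
for p in [(455,360),(550,372),(443,422),(545,428)]: print("ear sc",onz("scene",S(p),.122).round(4))
for p in [(482,303),(572,290),(515,357),(605,342)]: print("ear sd",onz("side",T(p),.122).round(4))
E
```

```text
grip [0.4753943  0.06327295 0.018     ] collar [0.47471523 0.09756658 0.018     ] tip [0.48002597 0.16531837 0.018     ] 0.10215048280263846 0.034300362030235045 0.06795960832651961
yaw 1.5254390725101294
(638, 200) [0.47736259 0.04946821 0.036     ]
(676, 214) [0.45869429 0.05048263 0.036     ]
(628, 285) [0.46325852 0.1002457  0.036     ]
(588, 262) [0.48411507 0.09491434 0.036     ]
hinge [0.60609862 0.29400944 0.104     ] [0.6083016  0.28997031 0.104     ]
fork [0.46510288 0.25646715 0.104     ] [0.46196216 0.25265174 0.104     ]
ear sc [0.4873 0.2389 0.122 ]
ear sc [0.4529 0.2292 0.122 ]
ear sc [0.4794 0.2676 0.122 ]
ear sc [0.4447 0.2544 0.122 ]
ear sd [0.4872 0.2357 0.122 ]
ear sd [0.4516 0.231  0.122 ]
ear sd [0.4784 0.2651 0.122 ]
ear sd [0.4434 0.2596 0.122 ]
```

```bash
cat >> h.py <<'E'
def delta(target_xyz,target_rpy=None,start=None):
    s=env.sense() if start is None else start
    p=np.array(s["position"]); M=R.from_euler('xyz',s["eef_rot"])
    d=M.inv().apply(np.array(target_xyz)-p)
    rv=(M.inv()*R.from_euler('xyz',target_rpy)).as_rotvec() if target_rpy is not None else np.zeros(3)
    return d.round(4),rv.round(4)
def snap(n,name,crop=None,f=1):
    im=env.capture(n)[:,:,::-1]
    if crop: x,y,w,h=crop; im=im[y:y+h,x:x+w]
    if f!=1: im=cv2.resize(im,None,fx=f,fy=f,interpolation=cv2.INTER_CUBIC)
    cv2.imwrite(f"pics/{name}.png",im)
E
python3 - <<'E'
from h import *
y=0.25;u=np.array([np.cos(y),np.sin(y)])
h=np.array([.607,.2915])
for d in [.075,.092]:
  print(h-d*u, delta(np.r_[h-d*u,.265],[np.pi,0,1.571+y]))
print(onz("scene",(215,415),.14),onz("side",(372,425),.14))
E
```

```text
[0.53433157 0.2729447 ] (array([-0.4593, -0.2139, -0.0487]), array([0.0000e+00, 1.0000e-04, 1.0938e+00]))
[0.51786006 0.26873884] (array([-0.4442, -0.2217, -0.0487]), array([0.0000e+00, 1.0000e-04, 1.0938e+00]))
[0.54021759 0.53422668 0.14      ] [0.51843279 0.54272183 0.14      ]
```

```bash
python3 -m pendant '{"fingers":[1,1,1,1,1,1,1,1],"xyz":[[-0.03,-0.013,-0.048],[-0.09,-0.04,-0.048],[-0.145,-0.066,-0.048],[-0.2,-0.092,-0.048],[-0.255,-0.118,-0.048],[-0.31,-0.144,-0.048],[-0.365,-0.17,-0.048],[-0.42,-0.196,-0.048]],"angular":[[0,0,0.13],[0,0,0.3],[0,0,0.45],[0,0,0.6],[0,0,0.75],[0,0,0.9],[0,0,1.03],[0,0,1.094]]}' 20
python3 - <<'E'
from h import *
snap("wrist","w1"); snap("side","s1")
s=env.sense();print(s["position"],s["eef_rot"],s["opening"],s["joint_pos"],s["wrist_force"])
E
```

```text
clock: 2.15
position: [0.5015, 0.2978, 0.2645]
eef_rot: [3.141, -0.0, 1.818]
wrist_force: [0.4, 0.4, 0.1]
opening: 0.191
[0.5039499  0.29477524 0.2637922 ] [3.14103691e+00 1.92557190e-03 1.81315534e+00] 0.10298359171393004 [ 0.44275985  0.07158826  1.46494464 -0.00199882  1.60489837  0.20033199] [-1.22597997  0.81958372 -0.42888304]
```

View pics/w1.png

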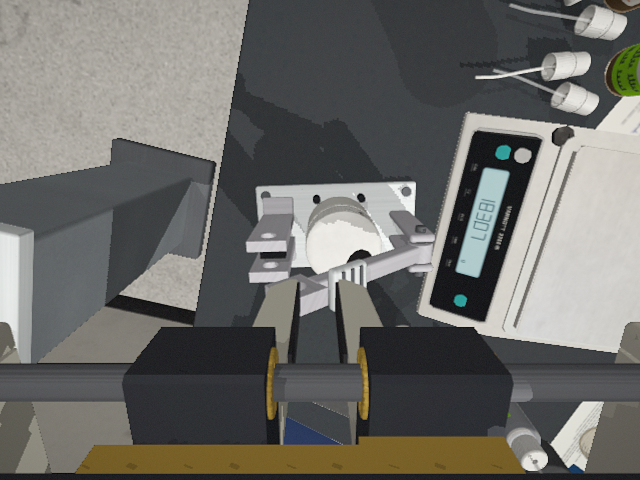

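View pics/s1.png

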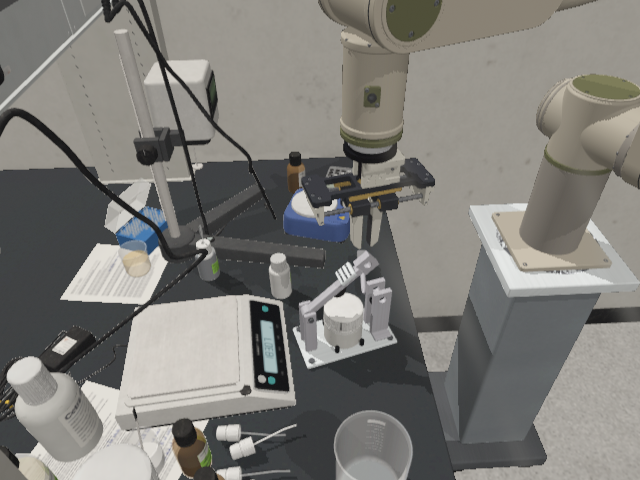

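```bash
python3 - <<'E'
from h import *
c=cal("wrist"); print(env.sense()["position"])
snap("wrist","w2",(230,160,200,150),4)
np.savez("w2.npz",*c)
for q in ["hinge","fork","thumb_plate","jar_center"]:
    r=env.place_of("wrist",q); print(q,[(round(x["conf"],2),np.round(x["at"],1).tolist()) for x in r[:2]])
    z={"hinge":.104,"fork":.104,"jar_center":.05,"thumb_plate":.18}[q]
    if r: print(onz("",r[0]["at"],z,c))
E
```

```text
[0.5039499  0.29477524 0.2637922 ]
hinge [(0.94, [416.9, 245.6])]
[0.60361725 0.29133504 0.104     ]
fork [(0.71, [268.3, 250.1])]
[0.46651887 0.25247728 0.104     ]
thumb_plate [(0.88, [346.9, 280.4])]
[0.53345466 0.27120038 0.18      ]
jar_center []
```

View pics/w2.png

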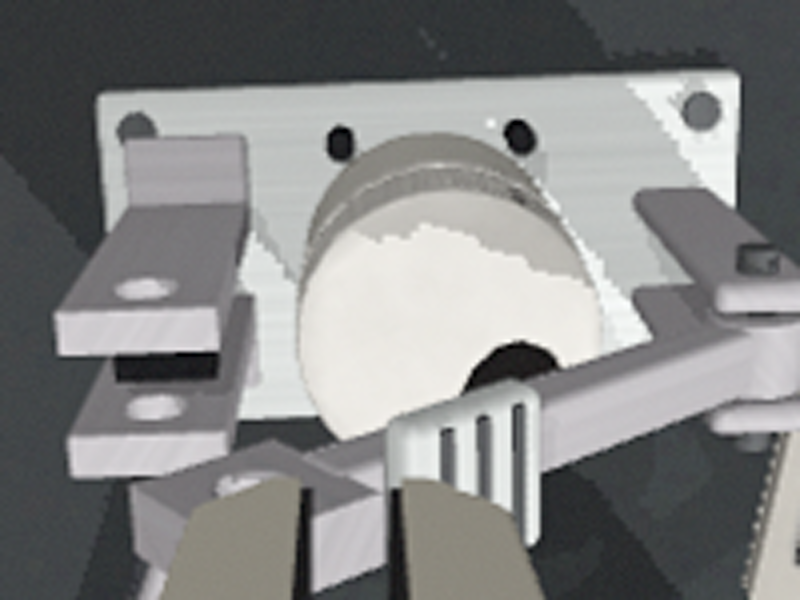

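```bash
python3 - <<'E'
from h import *
z=np.load("w2.npz");c=(z["arr_0"],z["arr_1"],z["arr_2"])
S=lambda p:(230+p[0]/4,160+p[1]/4)
P=[]
for p,l in [((57,310),(-18,20)),((217,305),(18,20)),((57,355),(-18,10)),((217,350),(18,10)),((68,437),(-18,-10)),((228,432),(18,-10)),((70,478),(-18,-20)),((230,472),(18,-20))]:
    x=onz("",S(p),.122,c)[:2]; P.append((l,x))
B=[]
for p,l in [((97,93),(-23,52)),((740,73),(167,52))]:
    B.append(onz("",S(p),.008,c)[:2])
print("base",B,np.linalg.norm(B[1]-B[0]),np.arctan2(*(B[1]-B[0])[::-1]))
L=np.array([l for l,_ in P])/1000;X=np.array([x for _,x in P])
Lc=L-L.mean(0);Xc=X-X.mean(0);H=Lc.T@Xc
a=np.arctan2(H[0,1]-H[1,0],H[0,0]+H[1,1]);print("yaw",a,"fork",X.mean(0))
M=np.array([[np.cos(a),-np.sin(a)],[np.sin(a),np.cos(a)]])
print(((Xc@M)-Lc).round(4).tolist())
print("hole+y",onz("",S((147,288)),.104,c),"hole-",onz("",S((155,407)),.104,c))
E
```

```text
base [array([0.42835747, 0.29431402]), array([0.60968537, 0.34554082])] 0.1884250313350618 0.2753339408935911
yaw 0.2821112667168868 fork [0.46687046 0.25077707]
[[0.0003, 0.0006], [0.0003, 0.0004], [-0.0008, -0.0], [-0.0004, -0.0002], [-0.0002, -0.0001], [0.0008, -0.0002], [-0.0007, -0.0003], [0.0007, -0.0002]]
hole+y [0.46141173 0.26986705 0.104     ] hole- [0.46937503 0.24086755 0.104     ]
```

```bash
python3 - <<'E'
from h import *
y=0.278;u=np.array([np.cos(y),np.sin(y)])
h=np.array([.6045,.2905])
for d,z in [(.075,.235),(.092,.141)]:
  print(delta(np.r_[h-d*u,z],[np.pi,0,1.571+y]))
E
```

```text
(array([-0.0375,  0.0245,  0.0293]), array([-0.    , -0.0003, -0.0266]))
(array([-0.038 ,  0.0075,  0.1233]), array([-0.    , -0.0003, -0.0266]))
```

```bash
python3 -m pendant '{"fingers":[1,1,1,1,1,1,1,1],"xyz":[[-0.038,0.0245,0.01],[-0.038,0.0235,0.035],[-0.038,0.021,0.052],[-0.038,0.018,0.069],[-0.038,0.015,0.085],[-0.038,0.012,0.1],[-0.038,0.009,0.112],[-0.038,0.0075,0.119]],"angular":[[0,0,-0.027],[0,0,-0.027],[0,0,-0.027],[0,0,-0.027],[0,0,-0.027],[0,0,-0.027],[0,0,-0.027],[0,0,-0.027]]}' 20
```

```text
clock: 3.5
position: [0.5162, 0.2641, 0.1443]
eef_rot: [-3.141, 0.0, 1.848]
wrist_force: [-0.6, -0.7, 2.8]
opening: 0.007
```

```bash
python3 -m pendant '{"fingers":[1,1,1],"xyz":[[0,0,0.003],[0,0,0.005],[0,0,0.005]],"angular":[[0,0,0],[0,0,0],[0,0,0]]}'
python3 - <<'E'
from h import *
snap("side","s2",(270,220,160,120),5); snap("wrist","w3",(230,160,200,150),4)
print(env.sense()["wrist_force"],env.sense()["position"])
E
```

```text
clock: 3.88
position: [0.517, 0.2643, 0.1404]
eef_rot: [3.141, 0.0, 1.848]
wrist_force: [-0.8, 0.9, 0.4]
opening: 0.006
[0.31805141 0.49878548 0.71359363] [0.51700113 0.26429343 0.14038602]
```

View pics/s2.png

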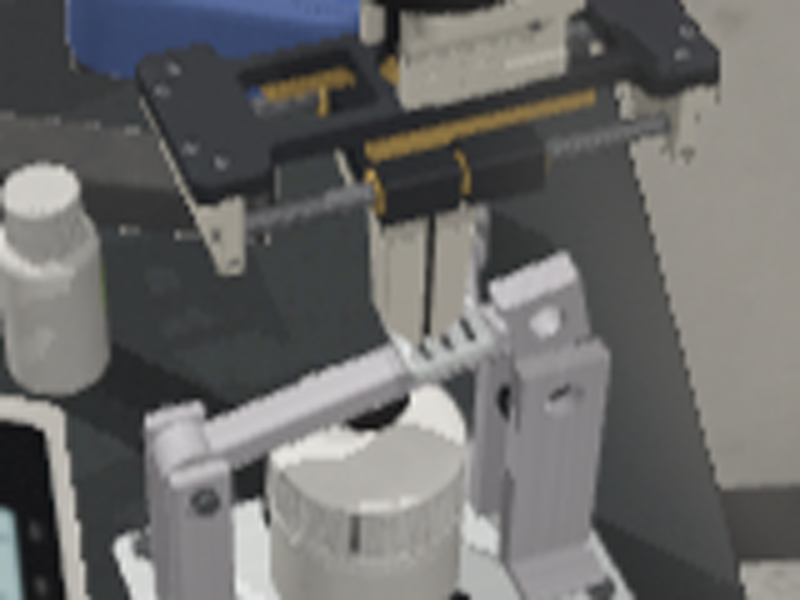

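View pics/w3.png

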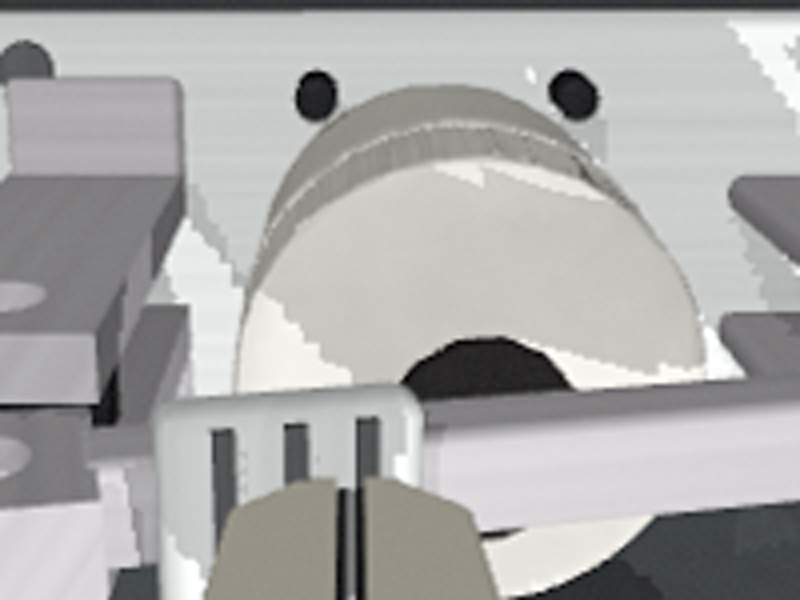

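```bash
python3 - <<'E'
from h import *
s=env.sense();print(s["clock"],s["position"])
M=R.from_euler('xyz',s["eef_rot"]).as_matrix();p=s["position"]
W=lambda uv:((uv[0]-230)*4,(uv[1]-160)*4)
S=lambda uv:((uv[0]-270)*5,(uv[1]-220)*5)
for l in [(0,0,.022),(.0075,.0,.022),(.0075,.0175,.022),(-.0075,0,.022)]:
    X=p+M@np.array(l);print("tip",l,X.round(4),np.round(W(proj("wrist",X))),np.round(S(proj("side",X))))
y=.278;u=np.array([np.cos(y),np.sin(y),0]);v=np.array([-u[1],u[0],0]);k=np.array([0,0,1.]);h=np.array([.6045,.2905,.104])
for th in [0,.1,.2,.3]:
    c,sn=np.cos(th),np.sin(th);e=-u*c+k*sn;n=u*sn+k*c
    for nm,X in [("plate c",h+.104*e+.017*n),("plate +y,in",h+.087*e+.017*n+.017*v),("plate +y,out",h+.121*e+.017*n+.017*v),("plate -y,in",h+.087*e+.017*n-.017*v),("hole +y",h+.144*e+.007*v)]:
        print(th,nm,X.round(4),np.round(W(proj("wrist",X))),np.round(S(proj("side",X))))
E
```

```text
3.975 [0.51700113 0.26429343 0.14038602]
tip (0, 0, 0.022) [0.517  0.2643 0.1184] [346. 464.] [412. 367.]
tip (0.0075, 0.0, 0.022) [0.515  0.2715 0.1184] [346. 415.] [420. 381.]
tip (0.0075, 0.0175, 0.022) [0.5318 0.2763 0.1184] [470. 415.] [376. 392.]
tip (-0.0075, 0, 0.022) [0.5191 0.2571 0.1184] [346. 513.] [405. 353.]
0 plate c [0.5045 0.262  0.121 ] [256. 464.] [445. 356.]
0 plate +y,in [0.5162 0.283  0.121 ] [378. 349.] [420. 398.]
0 plate +y,out [0.4835 0.2736 0.121 ] [130. 349.] [504. 376.]
0 plate -y,in [0.5255 0.2503 0.121 ] [376. 573.] [387. 337.]
0 hole +y [0.4641 0.2577 0.104 ] [ -4. 376.] [547. 374.]
0.1 plate c [0.5066 0.2626 0.1313] [268. 494.] [441. 338.]
0.1 plate +y,in [0.5182 0.2836 0.1296] [395. 370.] [415. 384.]
0.1 plate +y,out [0.4857 0.2743 0.133 ] [134. 379.] [501. 355.]
0.1 plate -y,in [0.5276 0.2509 0.1296] [393. 602.] [382. 322.]
0.1 hole +y [0.4648 0.2579 0.1184] [-22. 410.] [548. 348.]
0.2 plate c [0.5097 0.2635 0.1413] [289. 527.] [434. 322.]
0.2 plate +y,in [0.5211 0.2844 0.1379] [421. 392.] [409. 370.]
0.2 plate +y,out [0.489  0.2752 0.1447] [149. 411.] [493. 335.]
0.2 plate -y,in [0.5304 0.2517 0.1379] [417. 633.] [375. 308.]
0.2 hole +y [0.4669 0.2585 0.1326] [-32. 449.] [545. 323.]
0.3 plate c [0.5138 0.2646 0.151 ] [321. 562.] [424. 306.]
0.3 plate +y,in [0.5247 0.2854 0.146 ] [456. 415.] [399. 358.]
0.3 plate +y,out [0.4935 0.2765 0.156 ] [177. 447.] [483. 317.]
0.3 plate -y,in [0.5341 0.2527 0.146 ] [450. 664.] [366. 295.]
0.3 hole +y [0.4703 0.2595 0.1466] [-32. 493.] [538. 299.]
```

```bash
python3 -m pendant '{"fingers":[1,1,1,1],"xyz":[[0,-0.001,0.005],[0,-0.002,0.01],[0,-0.002,0.014],[0,-0.002,0.014]],"angular":[[0,0,0],[0,0,0],[0,0,0],[0,0,0]]}'
python3 - <<'E'
from h import *
snap("side","s3",(270,220,160,120),5)
print(env.sense()["wrist_force"],env.sense()["position"])
s=env.sense();M=R.from_euler('xyz',s["eef_rot"]).as_matrix();p=s["position"]
for l in [(0.0075,.0,-.005),(0.0075,0,0),(.0075,.0,.022)]: print(proj("wrist",p+M@np.array(l)))
E
```

```text
clock: 4.47
position: [0.5145, 0.2636, 0.1255]
eef_rot: [-3.141, 0.0, 1.848]
wrist_force: [-0.1, -0.4, -0.7]
opening: 0.002
[ 0.53923993  0.03538581 -0.15766068] [0.51469425 0.26362748 0.12581292]
[316.49405907 283.63952141]
[316.51393816 279.55060004]
[316.59033023 263.83754648]
```

View pics/s3.png

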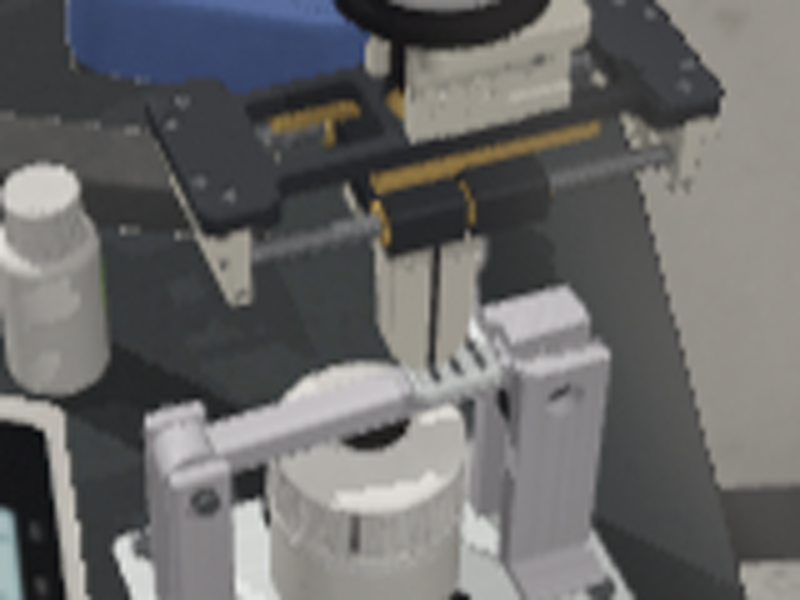

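```bash
python3 -m pendant '{"fingers":[1,1,1,1,1],"xyz":[[0,0,0.003],[0,0,0.005],[0,0,0.007],[0,0,0.008],[0,0,0.008]],"angular":[[0,0,0],[0,0,0],[0,0,0],[0,0,0],[0,0,0]]}'
python3 - <<'E'
from h import *
snap("side","s4",(270,220,160,120),5)
print(env.sense()["wrist_force"],env.sense()["position"])
E
```

```text
clock: 5.15
position: [0.5148, 0.2637, 0.1188]
eef_rot: [-3.142, 0.0, 1.848]
wrist_force: [-3.8, -1.6, 5.3]
opening: 0.007
[-2.91759047 -1.65285493  6.03910007] [0.51473982 0.2637233  0.11883252]
```

View pics/s4.png

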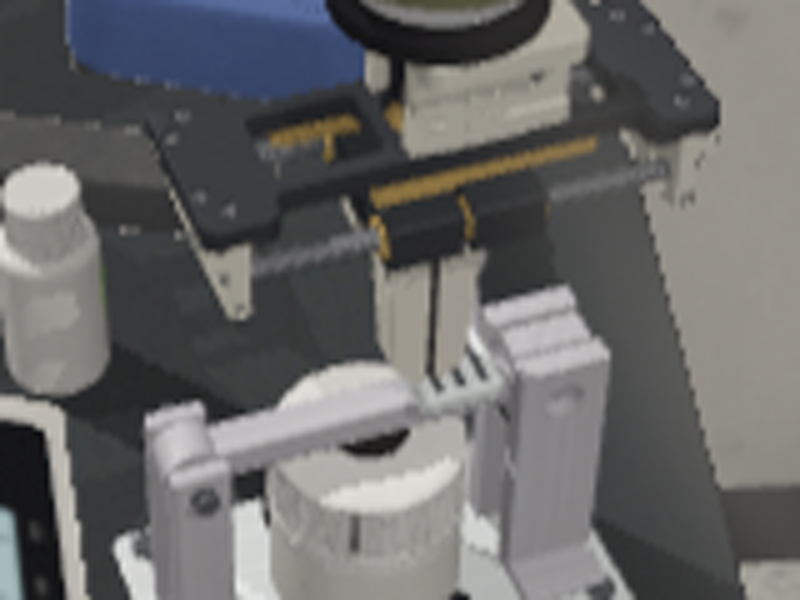

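```bash
python3 -m pendant '{"fingers":[1,1,1,1],"xyz":[[0,0,0.003],[0,0,0.006],[0,0,0.006],[0,0,0.006]],"angular":[[0,0,0],[0,0,0],[0,0,0],[0,0,0]]}'
```

```text
clock: 5.7
position: [0.5149, 0.2638, 0.1184]
eef_rot: [3.14, 0.0, 1.848]
wrist_force: [-25.2, -10.2, 45.4]
opening: 0.005
```

```bash
python3 - <<'E'
from h import *
print(delta([.472,.06,.19],[np.pi,0,1.49]))
E
```

```text
(array([-0.1843, -0.097 , -0.0717]), array([ 0.0013, -0.    ,  0.3582]))
```

```bash
python3 -m pendant '{"fingers":[1,1,-1,-1,-1,-1,-1],"xyz":[[0,0,-0.04],[0,0,-0.085],[-0.05,-0.025,-0.085],[-0.1,-0.052,-0.085],[-0.15,-0.08,-0.08],[-0.184,-0.097,-0.078],[-0.184,-0.097,-0.078]],"angular":[[0,0,0],[0,0,0],[0,0,0.1],[0,0,0.22],[0,0,0.33],[0,0,0.358],[0,0,0.358]]}' 30
python3 - <<'E'
from h import *
c=cal("wrist"); s=env.sense();print(s["position"],s["eef_rot"])
snap("wrist","w4");np.savez("w4.npz",*c)
for q in ["pin_grip","pin_shoulder","pin_tip"]:
    r=env.place_of("wrist",q); print(q,[(round(x["conf"],2),np.round(x["at"],1).tolist(),onz("",x["at"],.018,c).round(4).tolist()) for x in r[:2]])
snap("side","s5",(270,220,160,120),5)
E
```

```text
clock: 6.58
position: [0.4716, 0.0581, 0.1901]
eef_rot: [3.141, 0.0, 1.486]
wrist_force: [-0.6, 1.1, 0.6]
opening: 0.493
[0.47157881 0.0580527  0.19009803] [3.14119347e+00 4.54394747e-04 1.48605116e+00]
pin_grip [(0.67, [315.5, 206.8], [0.471, 0.0662, 0.018])]
pin_shoulder [(0.85, [314.4, 172.9], [0.4727, 0.0985, 0.018])]
pin_tip [(0.89, [316.8, 93.4], [0.4807, 0.1674, 0.018])]
```

View pics/w4.png

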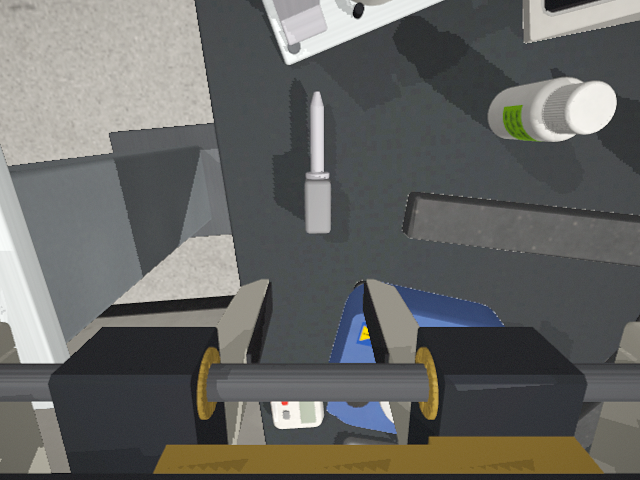

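View pics/s5.png

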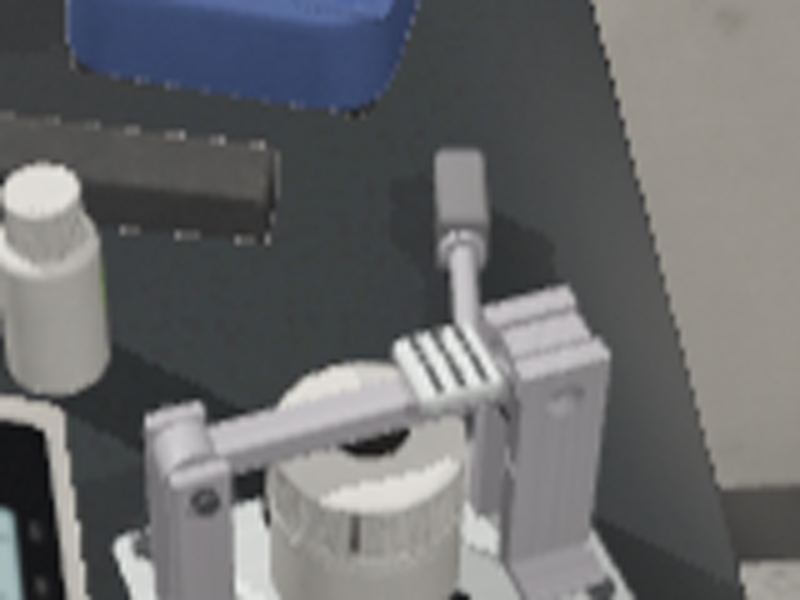

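```bash
python3 -m pendant '{"fingers":[0,0,0,0,0],"xyz":[[0.010,0,0.04],[0.010,0,0.09],[0.010,0,0.13],[0.010,0,0.155],[0.010,0,0.155]],"angular":[[0,0,0],[0,0,0],[0,0,0],[0,0,0],[0,0,0]]}' 30
python3 - <<'E'
from h import *
snap("wrist","w5",(160,150,320,240),2.5);snap("side","s6",(270,180,160,120),5)
E
```

```text
clock: 7.45
position: [0.4705, 0.071, 0.033]
eef_rot: [-3.137, 0.001, 1.492]
wrist_force: [0.3, -0.5, 0.4]
opening: 0.499
```

View pics/w5.png

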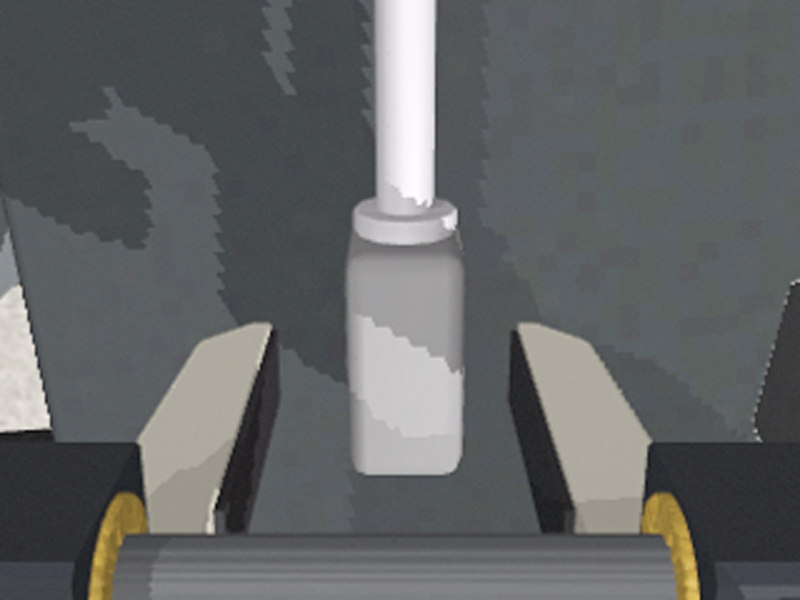

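View pics/s6.png

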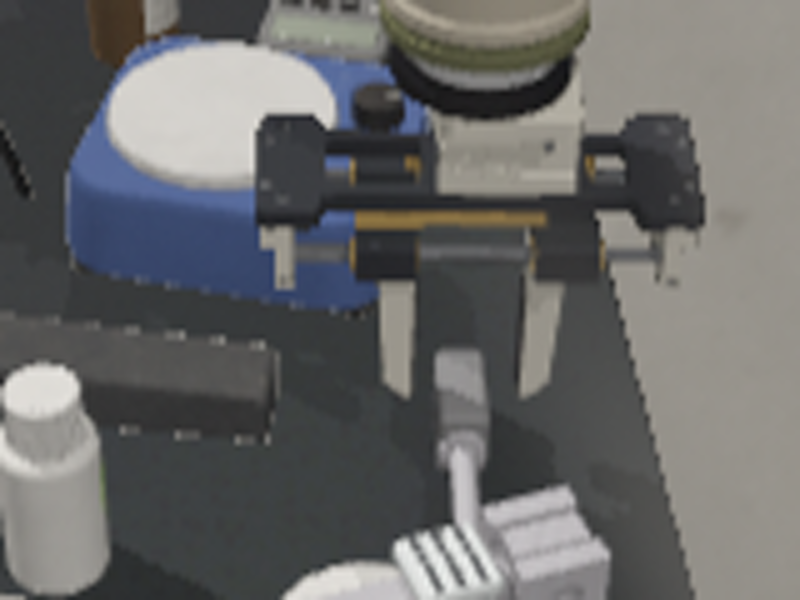

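```bash
python3 - <<'E'
from h import *
s=env.sense();M=R.from_euler('xyz',s["eef_rot"]).as_matrix();p=s["position"];print(p)
S=lambda uv:((uv[0]-270)*5,(uv[1]-180)*5)
for l in [-.005,0,.01,.022]:
  for w in (-.0233,.0233):
    print(l,w,np.round(S(proj("side",p+M@np.array([.0075,w,l])))))
E
```

```text
[0.47312168 0.0708338  0.0359659 ]
-0.005 -0.0233 [511. 385.]
-0.005 0.0233 [409. 384.]
0 -0.0233 [511. 393.]
0 0.0233 [409. 392.]
0.01 -0.0233 [509. 409.]
0.01 0.0233 [408. 408.]
0.022 -0.0233 [508. 428.]
0.022 0.0233 [407. 427.]
```

```bash
python3 -m pendant '{"fingers":[0,0],"xyz":[[0,0,0.012],[0,0,0.017]],"angular":[[0,0,0],[0,0,0]]}' 30
python3 - <<'E'
from h import *
s=env.sense();print(s["position"],s["wrist_force"])
snap("side","s7",(270,180,160,120),5)
E
```

```text
clock: 7.8
position: [0.4729, 0.0703, 0.0182]
eef_rot: [3.141, -0.0, 1.49]
wrist_force: [-0.4, 0.4, -0.7]
opening: 0.495
[0.47292697 0.07026293 0.01821956] [-0.44327804  0.35356999 -0.69998025]
```

View pics/s7.png

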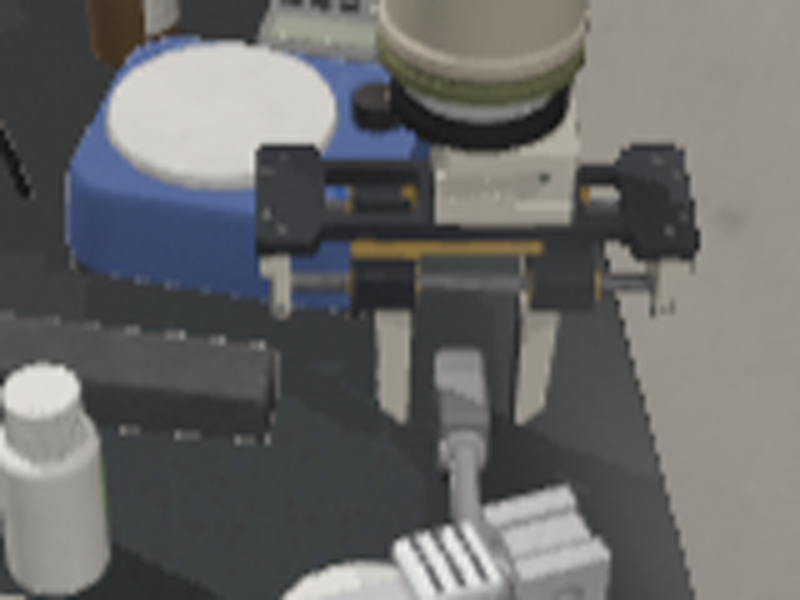

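```bash
python3 -m pendant '{"fingers":[0,1,1,1,1],"xyz":[[0,0,0.008],[0,0,0.008],[0,0,0.008],[0,0,0.008],[0,0,0.008]],"angular":[[0,0,0],[0,0,0],[0,0,0],[0,0,0],[0,0,0]]}' 40
```

```text
clock: 8.48
position: [0.4729, 0.0702, 0.0105]
eef_rot: [3.141, -0.0, 1.49]
wrist_force: [-0.7, -0.3, 0.5]
opening: 0.253
```

```bash
python3 -m pendant '{"fingers":[1,1,1,1],"xyz":[[0,0,-0.02],[0,0,-0.055],[0,0,-0.087],[0,0,-0.087]],"angular":[[0,0,0],[0,0,0],[0,0,0],[0,0,0]]}'
python3 - <<'E'
from h import *
s=env.sense();c=cal("wrist");print(s["position"],s["eef_rot"],s["wrist_force"])
snap("wrist","w6",(200,20,240,180*2//1),2.5/1.25);np.savez("w6.npz",*c)
snap("side","s8",(270,130,160,120),5)
for n in("wrist","side","scene"):
  if n=="scene": env.capture("scene")
  for q in ["pin_shoulder","pin_tip","fork"]:
    r=env.place_of(n,q); print(n,q,[(round(x["conf"],2),np.round(x["at"],1).tolist(),onz(n,x["at"],.104).round(4).tolist()) for x in r[:2]])
E
```

```text
clock: 8.98
position: [0.475, 0.0703, 0.1003]
eef_rot: [3.136, -0.001, 1.49]
wrist_force: [0.7, -0.2, -0.5]
opening: 0.252
[0.47500652 0.07026535 0.10028188] [ 3.13583646e+00 -6.89164977e-04  1.48981953e+00] [ 0.68168766 -0.20344759 -0.47023934]
wrist pin_shoulder [(0.63, [318.2, 243.3], [0.4751, 0.0994, 0.104])]
wrist pin_tip [(0.7, [315.7, 80.9], [0.4792, 0.1693, 0.104])]
wrist fork []
side pin_shoulder [(0.57, [361.3, 241.9], [0.4805, 0.0994, 0.104])]
side pin_tip [(0.93, [363.7, 260.0], [0.4822, 0.1574, 0.104])]
side fork [(0.92, [376.8, 292.2], [0.4681, 0.2507, 0.104])]
scene pin_shoulder [(0.85, [359.6, 253.2], [0.4812, 0.1025, 0.104])]
scene pin_tip [(0.83, [346.4, 272.8], [0.4852, 0.1659, 0.104])]
scene fork [(0.77, [338.2, 306.4], [0.4668, 0.2511, 0.104])]
```

View pics/w6.png

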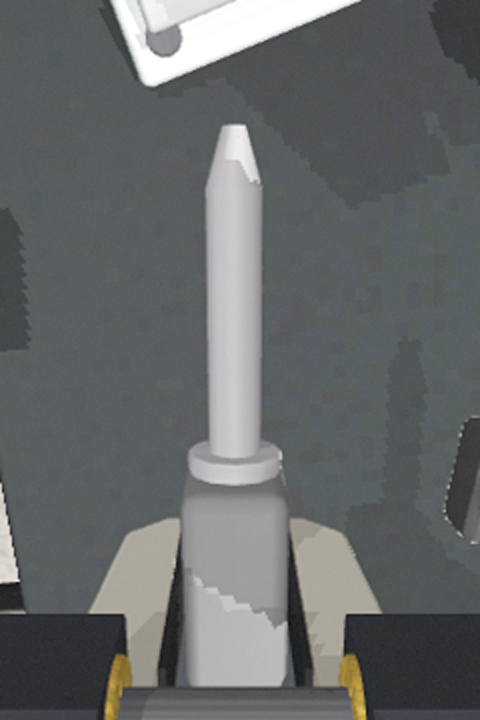

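View pics/s8.png

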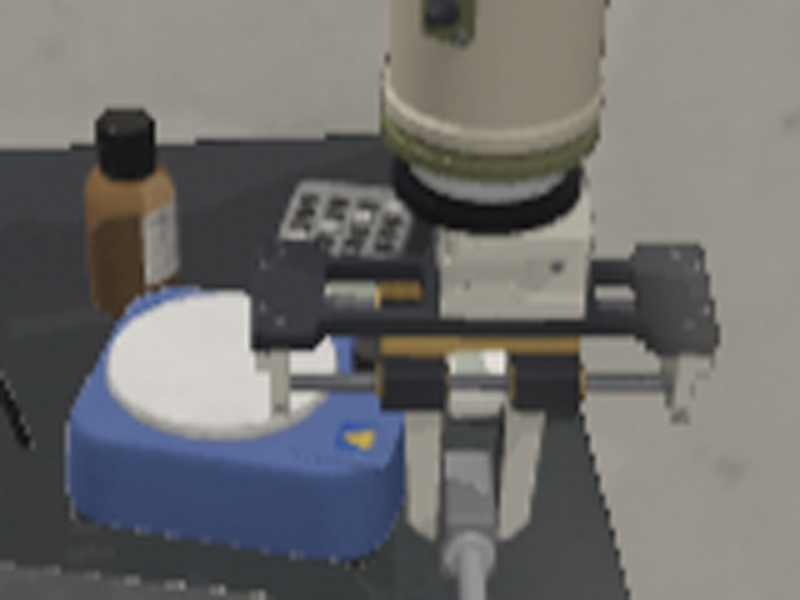

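```bash
python3 - <<'E'
from h import *
T=[("wrist",(317.5,82.5)),("side",(363.7,260.0)),("scene",(346.4,272.8))]
Sh=[("wrist",(317.3,244)),("side",(361.3,241.9)),("scene",(359.6,253.2))]
for o in (T,Sh,T[:2],[T[0],T[2]],Sh[:2],[Sh[0],Sh[2]]): print(tri(o))
F=[("side",(376.8,292.2)),("scene",(338.2,306.4))];print("fork",tri(F))
E
```

```text
(array([0.48267892, 0.16850297, 0.11102337]), [array([ 4.7, -1.5]), array([0.6, 1.1]), array([ 0.8, -1.1])])
(array([0.4790737 , 0.09995373, 0.10377284]), [array([ 8. , -3.1]), array([0.7, 0.2]), array([ 1.4, -0.4])])
(array([0.48230684, 0.16760949, 0.11319937]), [array([4. , 0.3]), array([0.8, 0. ])])
(array([0.48237325, 0.1689008 , 0.1079645 ]), [array([ 3.8, -1.6]), array([0.8, 0.1])])
(array([0.47766044, 0.09774745, 0.1021655 ]), [array([5.3, 0.5]), array([1.2, 0.1])])
(array([0.47827887, 0.10063423, 0.10427254]), [array([ 6.2, -4. ]), array([ 1.6, -0.2])])
fork (array([0.46758048, 0.24901701, 0.10179842]), [array([0.1, 0.2]), array([ 0. , -0.2])])
```

```bash
python3 - <<'E'
from h import *
print(delta([.503,.1226,.097],[np.pi,0,1.849],dict(position=[.473,.0702,.097],eef_rot=[np.pi,0,1.490])))
E
```

```text
(array([0.0547, 0.0257, 0.    ]), array([ 0.   ,  0.   , -0.359]))
```

```bash
python3 -m pendant '{"fingers":[1,1,1,1,1],"xyz":[[0.01,0.01,0],[0.025,0.018,0],[0.042,0.0257,0],[0.0547,0.0257,0],[0.0547,0.0257,0]],"angular":[[0,0,-0.13],[0,0,-0.26],[0,0,-0.359],[0,0,-0.359],[0,0,-0.359]]}'
python3 - <<'E'
from h import *
s=env.sense();c=cal("wrist");print(s["position"],s["eef_rot"],s["wrist_force"])
snap("wrist","w7");np.savez("w7.npz",*c)
snap("side","s9",(310,220,120,90),6);snap("scene","c9",(290,230,120,90),6)
E
```

```text
clock: 10.2
position: [0.5023, 0.1232, 0.0971]
eef_rot: [-3.141, -0.0, 1.848]
wrist_force: [-0.0, -0.4, -1.0]
opening: 0.255
[0.50233301 0.12322167 0.09705657] [-3.14107216e+00 -1.00633382e-04  1.84778030e+00] [-0.04146841 -0.38347127 -0.97711371]
```

View pics/w7.png

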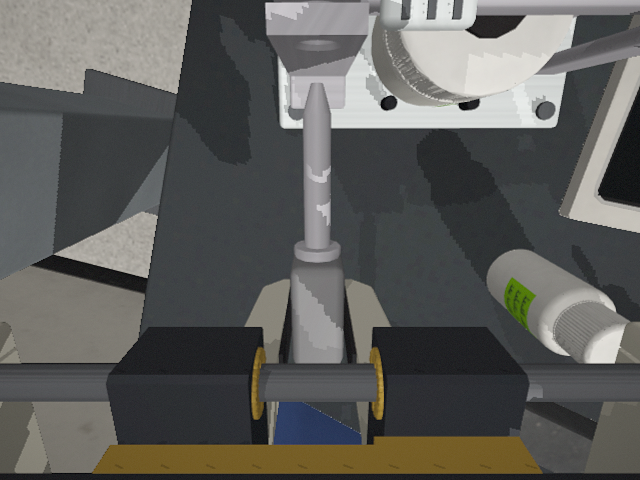

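View pics/s9.png

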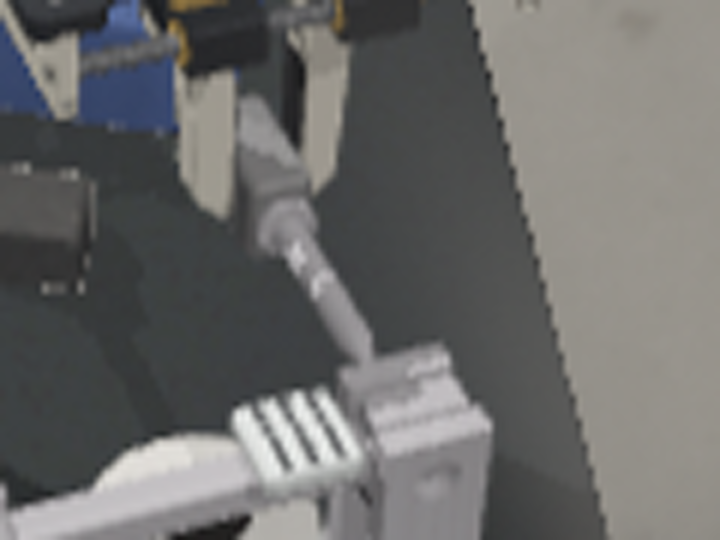

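View pics/c9.png

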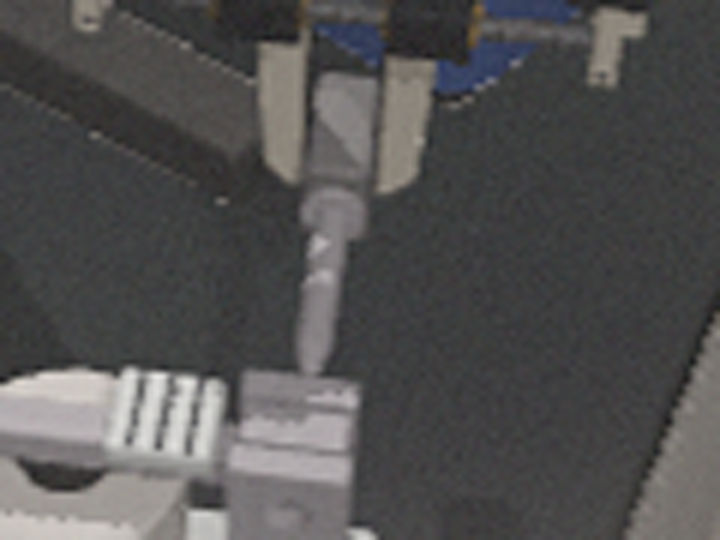

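```bash
python3 - <<'E'
from h import *
im=cv2.imread("pics/w7.png")[0:150,220:420]
cv2.imwrite("pics/w7c.png",cv2.resize(im,None,fx=4,fy=4,interpolation=cv2.INTER_CUBIC))
E
```

```text
(no output)
```

View pics/w7c.png

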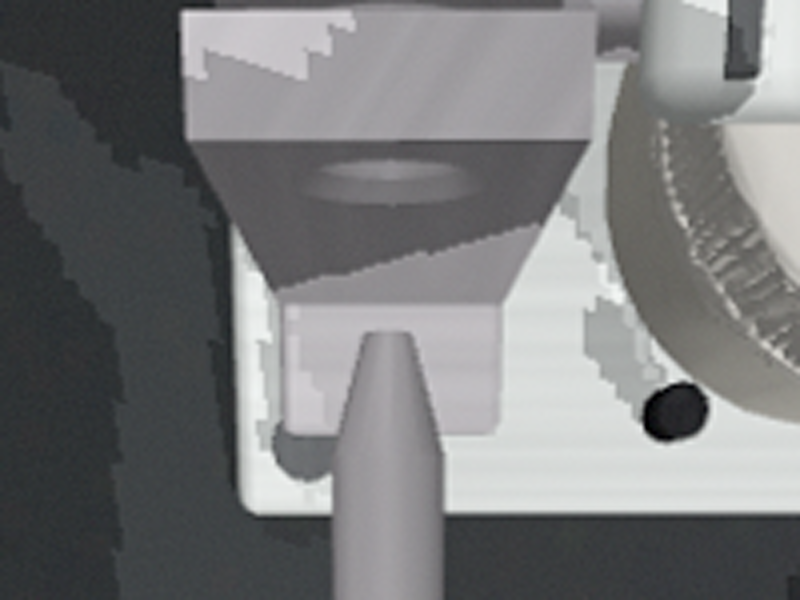

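```bash
python3 - <<'E'
from h import *
print("tip",tri([("side",(371.3,279.5)),("scene",(342.2,292.0))]))
print("sh",tri([("side",(358.6,258.3)),("scene",(345.5,265.5))]))
print("hole+y",tri([("side",(382.8,299.7)),("scene",(338.3,315.8))]), "expect z .104 at fork+.02v")
# ear top corners +y ear front: s9 (487,425),(372,445)?; c9 (230,478),(355,478)
S=lambda p:(310+p[0]/6,220+p[1]/6);C=lambda p:(290+p[0]/6,230+p[1]/6)
print(tri([("side",S((491,428))),("scene",C((355,478)))]),tri([("side",S((373,444))),("scene",C((230,474)))]))
E
```

```text
tip (array([0.47386426, 0.21467553, 0.10301983]), [array([0. , 0.1]), array([ 0. , -0.1])])
sh (array([0.49287117, 0.15236215, 0.10675361]), [array([-0.2, -0.7]), array([-0. ,  0.7])])
hole+y (array([0.45891401, 0.26889468, 0.10149796]), [array([0. , 0.1]), array([ 0. , -0.1])]) expect z .104 at fork+.02v
(array([0.4418466 , 0.25986387, 0.11590282]), [array([-0.2, -0.6]), array([-0. ,  0.7])]) (array([0.47907107, 0.26922563, 0.11532656]), [array([0.6, 1.4]), array([ 0. , -1.6])])
```

```bash
python3 -m pendant '{"fingers":[1,1,1,1],"xyz":[[0.008,0,0],[0.016,0,0],[0.022,0,0],[0.026,0,0]],"angular":[[0,0,0],[0,0,0],[0,0,0],[0,0,0]]}'
python3 - <<'E'
from h import *
s=env.sense();print(s["position"],s["wrist_force"],s["moment"])
snap("wrist","w8",(220,0,200,150),4)
E
```

```text
clock: 10.85
position: [0.4954, 0.1481, 0.0972]
eef_rot: [3.142, 0.0, 1.849]
wrist_force: [-0.2, -0.1, 0.0]
opening: 0.257
[0.49537272 0.1481084  0.09723856] [-0.17776331 -0.09814275  0.01943018] [-0.11388351  0.05702868  0.00299471]
```

View pics/w8.png

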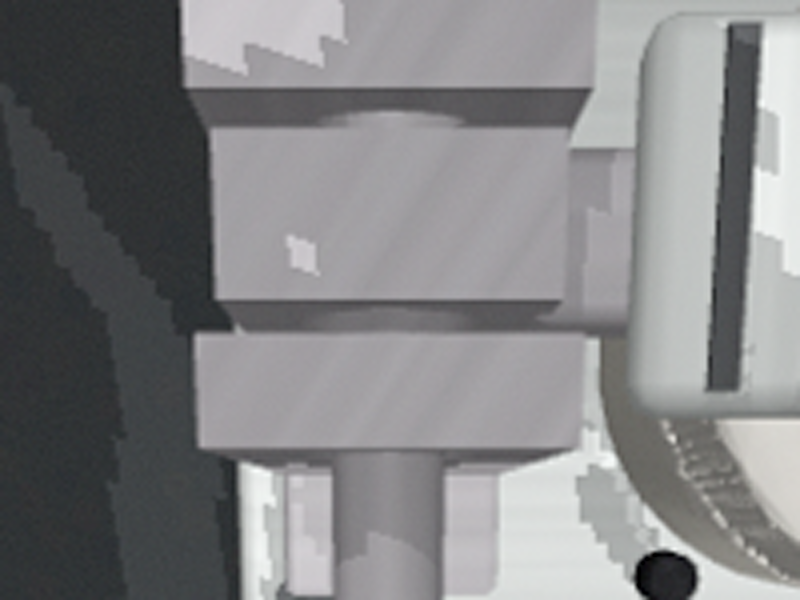

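```bash
python3 -m pendant '{"fingers":[1,1,1,1],"xyz":[[0.01,0,0],[0.02,0,0],[0.03,0,0],[0.03,0,0]],"angular":[[0,0,0],[0,0,0],[0,0,0],[0,0,0]]}'
python3 - <<'E'
from h import *
s=env.sense();print(s["position"],s["wrist_force"],s["moment"])
snap("wrist","w9",(160,60,320,240),2.5);snap("side","s10",(310,220,120,90),6)
E
```

```text
clock: 11.4
position: [0.487, 0.1773, 0.0972]
eef_rot: [-3.142, -0.0, 1.85]
wrist_force: [-0.3, -0.2, -1.5]
opening: 0.255
[0.48702433 0.17729246 0.09722426] [-0.29642166 -0.20091888 -1.4875756 ] [-0.06642441  0.00950454  0.01212729]
```

View pics/w9.png

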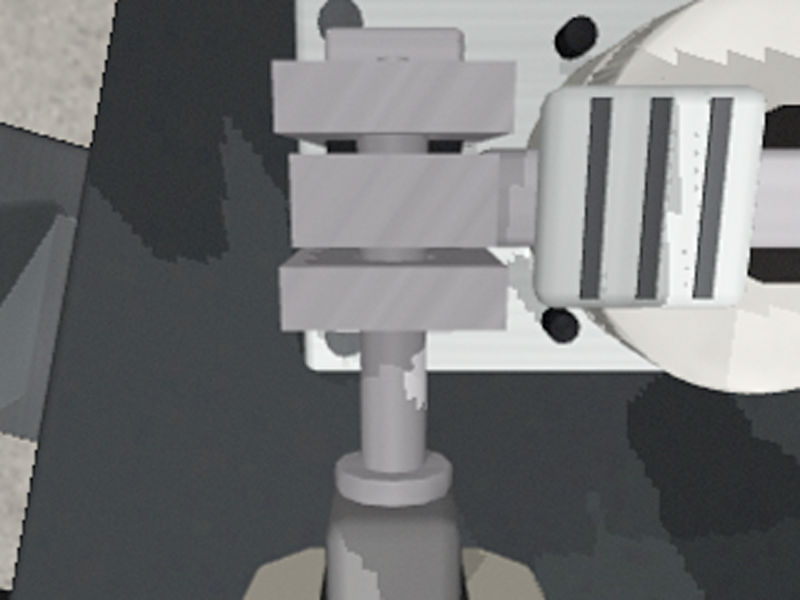

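View pics/s10.png

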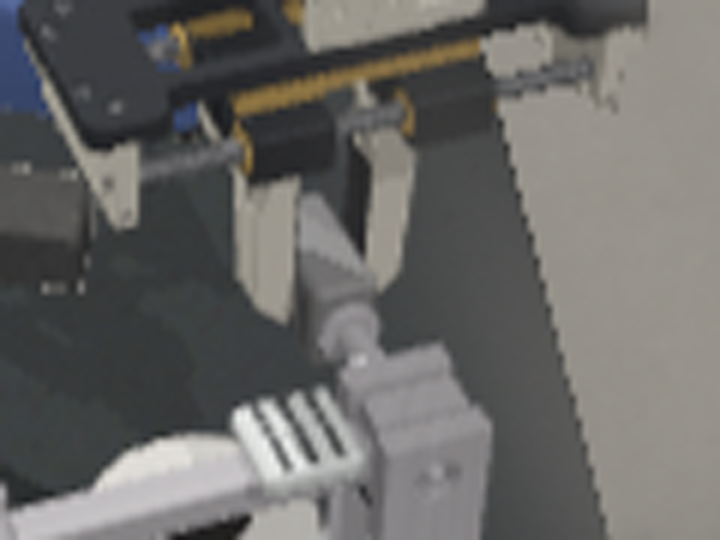

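```bash
python3 -m pendant '{"fingers":[1,1,1,1,1],"xyz":[[0.01,0,0],[0.02,0,0],[0.025,0,0],[0.028,0,0],[0.029,0,0]],"angular":[[0,0,0],[0,0,0],[0,0,0],[0,0,0],[0,0,0]]}'
python3 - <<'E'
from h import *
s=env.sense();print(s["position"],s["wrist_force"],s["moment"])
snap("wrist","w10",(160,60,320,240),2.5)
E
```

```text
clock: 12.12
position: [0.4794, 0.204, 0.0972]
eef_rot: [-3.141, 0.001, 1.849]
wrist_force: [1.4, -4.2, 0.0]
opening: 0.257
[0.47938457 0.20404917 0.09724364] [ 1.40087088 -4.22594032  0.01661401] [-0.76385604 -0.02911492 -0.02010818]
```

View pics/w10.png

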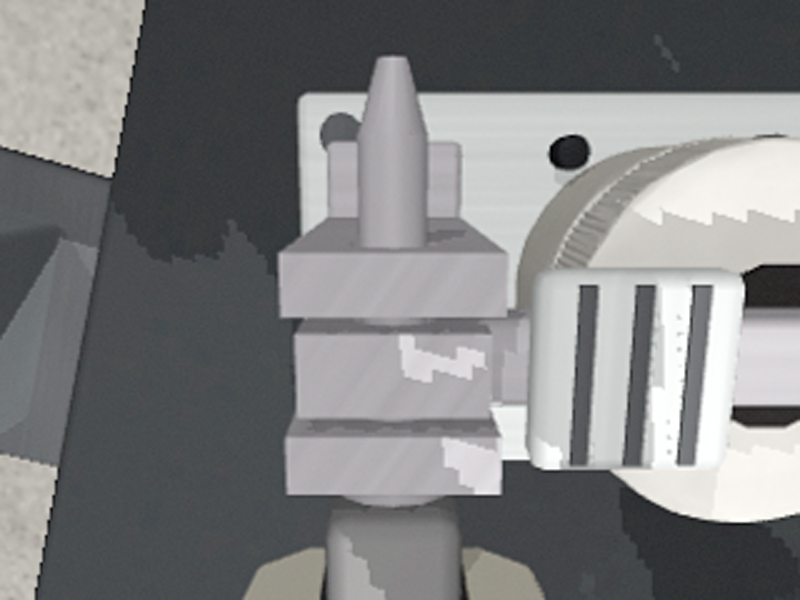

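```bash
python3 -m pendant '{"fingers":[1,1,1,1],"xyz":[[0.002,0,0],[0.002,0,0],[0.0,0,0],[0.0,0,0]],"angular":[[0,0,0],[0,0,0],[0,0,0],[0,0,0]]}'; python3 -m pendant '{"fingers":[0.3,0.3,0.3],"xyz":[[0,0,0],[0,0,0],[0,0,0]],"angular":[[0,0,0],[0,0,0],[0,0,0]]}'
python3 - <<'E'
from h import *
s=env.sense();print(s["position"],s["wrist_force"],s["opening"])
snap("wrist","w11",(160,60,320,240),2.5)
E
```

```text
clock: 12.68
position: [0.4795, 0.204, 0.0972]
eef_rot: [3.142, 0.0, 1.848]
wrist_force: [0.9, -2.8, -0.3]
opening: 0.252
clock: 13.05
position: [0.4793, 0.2046, 0.0973]
eef_rot: [3.141, -0.0, 1.849]
wrist_force: [0.4, 0.9, 0.0]
opening: 0.345
[0.47933425 0.2046033  0.09729851] [0.39659982 0.8568225  0.0363603 ] 0.3447965055120798
```

View pics/w11.png

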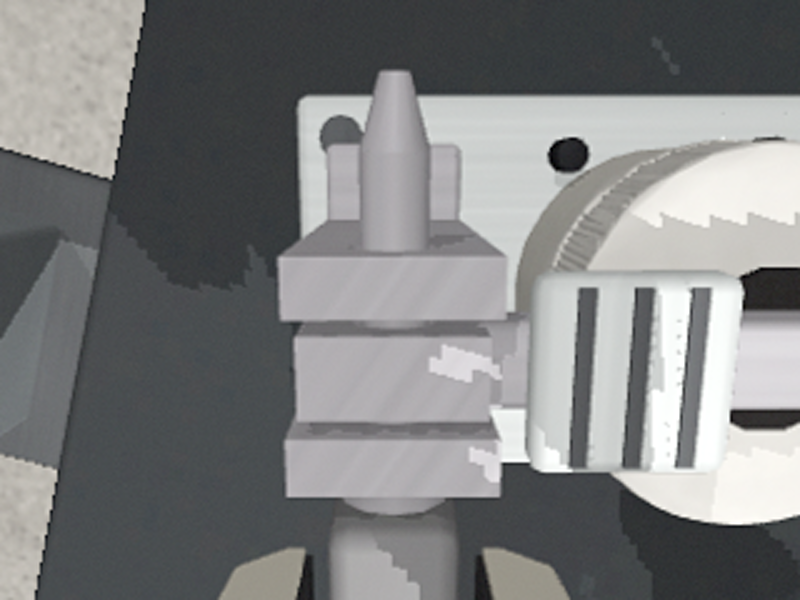

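```bash
python3 -m pendant '{"fingers":[0,0,0,0,0,0],"xyz":[[0,0,0],[0,0,0],[0,0,-0.02],[0,0,-0.05],[-0.03,0,-0.1],[-0.06,0,-0.12]],"angular":[[0,0,0],[0,0,0],[0,0,0],[0,0,0],[0,0,0],[0,0,0]]}'
python3 - <<'E'
from h import *
s=env.sense();print(s["position"],s["wrist_force"],s["opening"])
snap("wrist","w12",(160,0,320,240),2.5);snap("side","s12",(270,200,160,120),5);snap("scene","c12",(240,230,160,120),5)
for q in ["pin_shoulder","pin_tip","pin_grip","fork","jar_center","hinge","bottle_center","timer_center"]:
    o=[]
    for n in ["scene","side"]:
        r=env.place_of(n,q)
        if r:o.append((n,r[0]["at"]))
    if len(o)==2: X,e=tri(o); print(q,X.round(4),e)
E
```

```text
clock: 13.85
position: [0.4973, 0.1465, 0.2209]
eef_rot: [3.137, 0.0, 1.85]
wrist_force: [0.1, -0.4, -0.0]
opening: 0.503
[0.49731953 0.14653066 0.220866  ] [ 0.11233431 -0.41933032 -0.02680976] 0.5025707162177538
pin_shoulder [0.4755 0.2383 0.1118] [array([ 0. , -0.6]), array([0.2, 0.6])]
pin_tip [0.4547 0.2977 0.1121] [array([ 0. , -1.4]), array([0.5, 1.2])]
pin_grip [ 0.6652 -0.2481 -0.3798] [array([ -3.8, -14.1]), array([ 8.8, 12.3])]
fork [0.469  0.2565 0.1067] [array([ 0. , -0.9]), array([0.3, 0.8])]
jar_center [0.5339 0.2666 0.0391] [array([-0.1,  1.7]), array([-0.6, -1.6])]
hinge [0.6053 0.2942 0.108 ] [array([ 0. , -0.5]), array([0.2, 0.5])]
bottle_center [0.6602 0.1382 0.0471] [array([-0.1,  1.3]), array([-0.4, -1.3])]
```

View pics/w12.png

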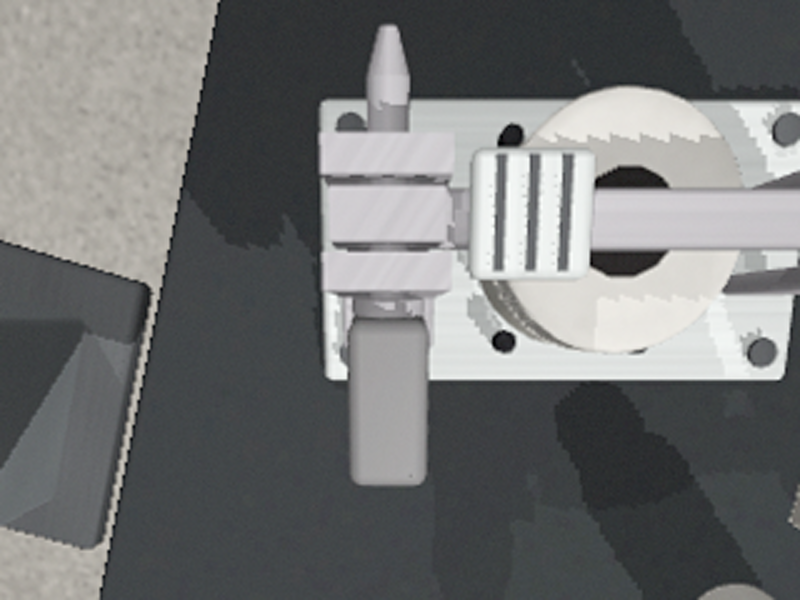

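View pics/s12.png

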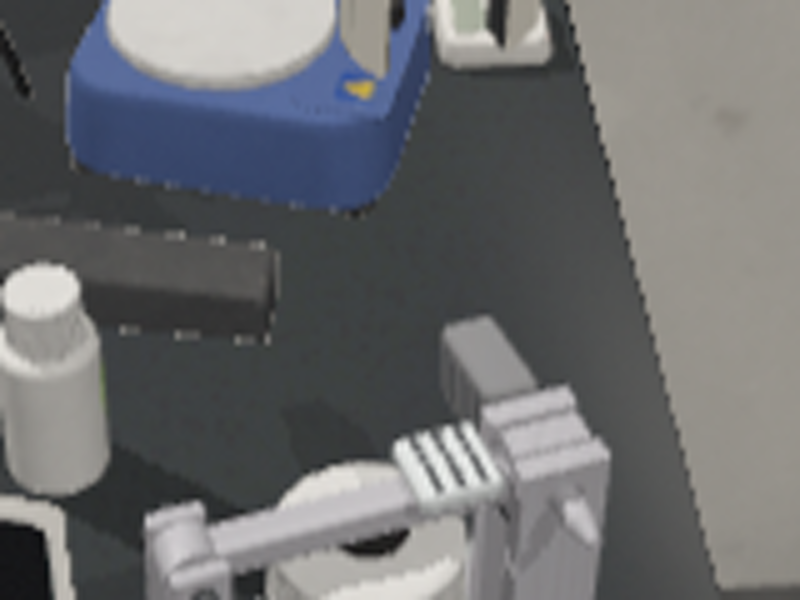

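View pics/c12.png

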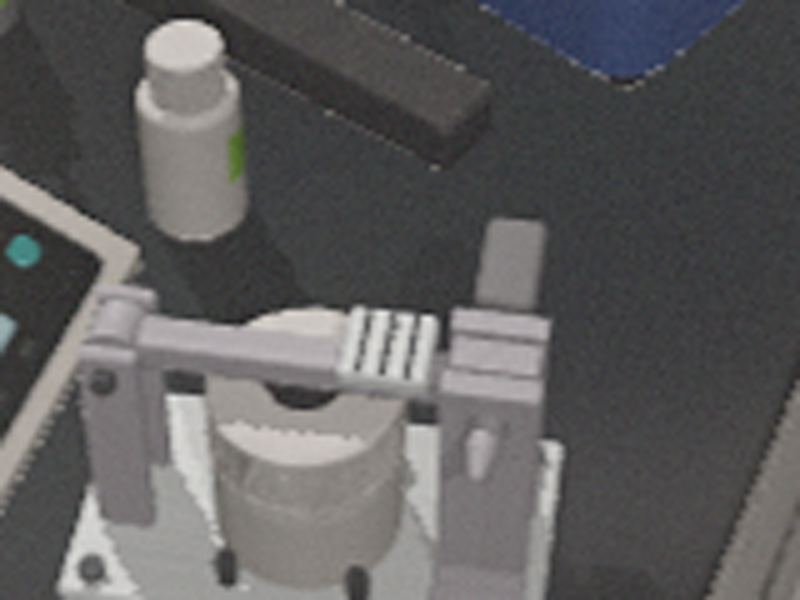

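```bash
python3 - <<'E'
from h import *
c=cal("wrist");np.savez("w13.npz",*c)
im=env.capture("wrist");cv2.imwrite("pics/w13full.png",im[:,:,::-1])
im=im[90:210,260:380,::-1]
cv2.imwrite("pics/w13.png",cv2.resize(im,None,fx=5,fy=5,interpolation=cv2.INTER_CUBIC))
F=np.array([.4665,.2508,0]);v=np.array([-.2745,.9616,0])
print(env.sense()["clock"])
for uv,z in [((160+388/2.5,25/2.5),.108),((160+388/2.5,25/2.5),.104)]:
    X=onz("wrist",uv,z);print("tip",X,(X-F)@v)
E
```

```text
14.85
tip [0.45153098 0.29722552 0.108     ] 0.048751773692118514
tip [0.45121116 0.29826701 0.104     ] 0.04984106035832382
```

View pics/w13.png

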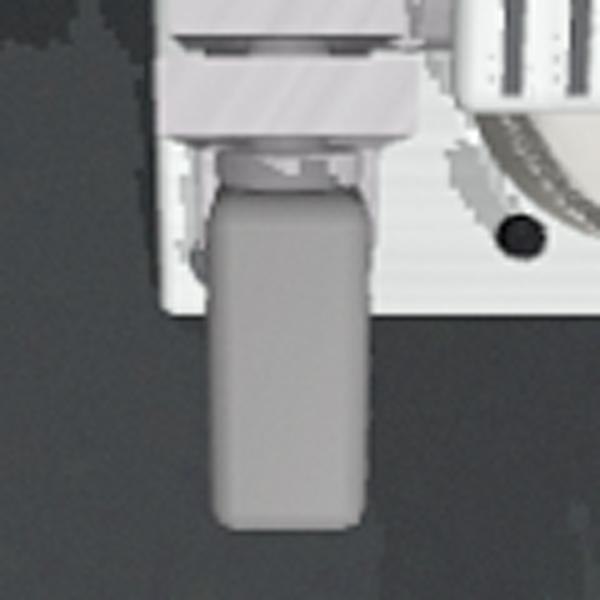

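```bash
python3 -m pendant '{"fingers":[0,0,0,0,0,0,0,0],"xyz":[[0,0,0],[0,0,0],[0,0,0],[0,0,0],[0,0,0],[0,0,0],[0,0,0],[0,0,0]],"angular":[[0,0,0],[0,0,0],[0,0,0],[0,0,0],[0,0,0],[0,0,0],[0,0,0],[0,0,0]]}'
python3 - <<'E'
from h import *
a=cv2.imread("pics/w13full.png");b=env.capture("wrist")[:,:,::-1]
d=cv2.absdiff(a,np.ascontiguousarray(b)).max(2)[0:240,150:500];print("diff>25 px:",(d>25).sum(),d.mean())
X=cv2.phaseCorrelate(cv2.cvtColor(a[85:205,290:345],cv2.COLOR_BGR2GRAY).astype(float),cv2.cvtColor(np.ascontiguousarray(b)[85:205,290:345],cv2.COLOR_BGR2GRAY).astype(float));print(X)
env.capture("scene");env.capture("side")
for q in ["jar_center","bottle_center","timer_center","pin_shoulder","pin_tip"]:
    o=[(n,r[0]["at"]) for n in ["scene","side"] for r in [env.place_of(n,q)] if r]
    print(q,[(n,np.round(x,1)) for n,x in o], tri(o)[0] if len(o)==2 else "")
E
```

```text
clock: 15.85
position: [0.4958, 0.1467, 0.2172]
eef_rot: [-3.142, -0.0, 1.849]
wrist_force: [0.0, 0.1, -0.6]
opening: 0.497
diff>25 px: 109 2.055285714285714
((-0.002111952600923672, -0.017720892869910188), 0.9999648458603395)
jar_center [('scene', array([302.1, 319.4])), ('side', array([343.1, 322.5]))] [0.534691   0.26892261 0.0440242 ]
bottle_center [('scene', array([276.7, 253.2])), ('side', array([277.7, 275.7]))] [0.66544451 0.13454941 0.05154175]
timer_center [('scene', array([412.9, 220.5])), ('side', array([365.6, 201.4]))] [ 0.43083491 -0.17302408  0.00708027]
pin_shoulder [('scene', array([339.7, 298.7])), ('side', array([373.5, 284.4]))] [0.47162291 0.23253633 0.10555861]
pin_tip [('scene', array([335. , 323.1])), ('side', array([387.9, 308.8]))] [0.45481265 0.29444198 0.10808942]
```

```bash
python3 - <<'E'
from station import env
print(env.close_job(), env.sense()["clock"])
E
```

```text
the job is handed in; nothing more can be done
the job is handed in; nothing more can be done
```

The jar is clamped and the job is handed in, at about 17 s of the 51 s allowed. I pressed the bar down with the shut fingers, then picked up the pin from above. I lined it up with the holes, pushed it in from the robot's side until the collar met the ear, let go and moved the arm clear.

What the last checks showed:
- **Bar:** it met its stop firmly (about 45 N up, 53 N in all, through the fingertips), and the pictures show the eye down in the fork. I did not measure its final angle directly.
- **Pin:** the collar met the ear at about 4 N. Measured after release, the tip stands about 49 mm past the fork's centre and the collar within 1–2 mm of its place. The pin did not move between pictures one second apart.
- **Sag on release:** the handle dropped a little within the hole clearance, and I put the tilt at up to about 0.1 rad. A gap of 1–2 mm may remain at the collar.
- **Jar, bottle and timer:** the jar stands in its place. The bottle looks undisturbed. The camera estimates for it and the timer differ from their starting values by 15–33 mm, which I put down to detector scatter because the fingers came nowhere near them; I did not check the timer more closely.

**Disagreement with the description:** by the pictures and the contact with the bar, the fingertips reach only about 0–3 mm ahead of the reported TCP, not 22 mm. I went by what I measured, stepping down slowly and watching the force. The wrist camera also differed from the fixed cameras by about 3 mm sideways, so I aligned the pin to the hole within single wrist pictures.

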